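# Seat the reactor tube and lay its support balls

### The job

Push the clear reactor tube, narrow end first, fully home onto the slanted spigot of the holder. Then scoop at least three of the white ceramic support balls out of the grey tray with the blue scoop and tip them into the tube without spilling any on the bench, and finally set the scoop back down flat in the tray. Leave the spanner, the jar, the beaker and the stopper where they are.

Things in the scene. Friction and masses are not known exactly. Their poses are not given: they have to be found in the camera images.
- tube: Loose rigid clear tube, open at both ends, 92 mm long, 0.12 kg, standing on its narrow end. From the foot up: 52 mm straight sleeve, outside dia 43, bore dia 36; widens over 16 mm; top 24 mm a straight round filling mouth, outside dia 60, inside dia 53: grip it there across the outside, tool along the axis. Origin: centre of the foot (narrow end); z: along the axis to the mouth
- tube_mouth (a point): Centre of the tube's open mouth rim, 92 mm along its axis from the foot
- spigot: Fixed pale metal spigot with black bands on an aluminium flange, leaning 25 degrees from vertical toward the holder's -x (the robot's side). Dia 34, 38 mm long, the last 4 mm tapering to dia 29; flange dia 57. The tube slides on with 1 mm play all round, freely, until its foot meets the flange. Origin: centre of the flange face where the foot rests; z: out along the slanting axis; y: level
- holder: Fixed holder under the spigot: dark steel base plate 116 x 100 x 12 mm with two aluminium cheeks. Origin: centre of its underside on the bench; the spigot's flange centre is 6 mm ahead (+x) and 56 mm up
- tray: Fixed pale grey metal tray, 178 x 52 mm, walls 24 mm high, holding balls and scoop. Origin: centre of its underside; floor 3 mm thick. Along x: flat floor, 46 mm wide inside, from x = -86 to +70 mm; then the end wall slopes up and out, 60 degrees from level, to its 31 mm high rim at x = +88 mm. The scoop stands at the -x end, nose to +x; the balls lie ahead of it, x = +10 to +60 mm
- scoop: Loose blue plastic scoop, 0.09 kg. Flat floor 2 mm thick with a thin straight lip as its nose at +x, side and back walls 22 mm high, 41.5 mm wide outside, 36.5 mm inside. Origin: centre of the bowl's underside; x: toward the nose (tip at x = +41 mm; back wall at x = -26 mm); z: up. Open to the front beyond x = +23 mm
- scoop_grip (a point): Where to hold the scoop's grey handle: on its centre line, at x = -35 mm, z = +69 mm in the scoop's frame. The handle is a bar 14 mm wide (y), 17 mm deep, leaning back 8 degrees from vertical (top toward -x); it runs from 38 mm below this point to 28 mm above it along the bar. Grip it across y with the tool pointing down along the bar
- scoop_nose (a point): Middle of the edge of the scoop's lip, 41 mm ahead of the scoop's origin, 1 mm above its underside
- scoop_bowl (a point): Middle of the scoop's bowl, 9 mm above its underside
- ball_1_center (a point): Centre of ceramic ball 1 of 5: white, dia 12 mm, 10 g, loose; rolls on slopes over about 10 degrees
- ball_2_center (a point): Centre of ceramic ball 2 of 5: white, dia 12 mm, 10 g, loose; rolls on slopes over about 10 degrees
- ball_3_center (a point): Centre of ceramic ball 3 of 5: white, dia 12 mm, 10 g, loose; rolls on slopes over about 10 degrees
- ball_4_center (a point): Centre of ceramic ball 4 of 5: white, dia 12 mm, 10 g, loose; rolls on slopes over about 10 degrees
- ball_5_center (a point): Centre of ceramic ball 5 of 5: white, dia 12 mm, 10 g, loose; rolls on slopes over about 10 degrees
- spanner: Bystander: loose open-ended steel spanner, 27 x 174 x 4 mm, lying flat; origin: centre of its underside, y along it
- jar: Bystander: loose small screw jar with white lid and coloured ferrules in it, dia 42, 44 mm high; origin: centre of its underside
- beaker: Bystander: loose small clear beaker, dia 44, 57 mm high; origin: centre of its underside
- stopper: Bystander: loose red-brown rubber stopper, dia 33, 28 mm high; origin: centre of its underside

How it is judged (in metres and radians):
On the way, in this order (a step that is already met when the one before it is completed fails the run):
1. the tube is fully home on the spigot (distance between tube and spigot below 0.005 m and angle between the z axis of tube and the z axis of spigot, either way round below 0.1 rad), for 0.3 s.
2. the scoop carries at least three balls, lifted clear of the tray (height (world z) of scoop_bowl above 0.06 m and (distance between each of ball_1_center, ball_2_center, ball_3_center and scoop_bowl below 0.042 m or distance between each of ball_1_center, ball_2_center, ball_4_center and scoop_bowl below 0.042 m or distance between each of ball_1_center, ball_2_center, ball_5_center and scoop_bowl below 0.042 m or distance between each of ball_1_center, ball_3_center, ball_4_center and scoop_bowl below 0.042 m or distance between each of ball_1_center, ball_3_center, ball_5_center and scoop_bowl below 0.042 m or distance between each of ball_1_center, ball_4_center, ball_5_center and scoop_bowl below 0.042 m or distance between each of ball_2_center, ball_3_center, ball_4_center and scoop_bowl below 0.042 m or distance between each of ball_2_center, ball_3_center, ball_5_center and scoop_bowl below 0.042 m or distance between each of ball_2_center, ball_4_center, ball_5_center and scoop_bowl below 0.042 m or distance between each of ball_3_center, ball_4_center, ball_5_center and scoop_bowl below 0.042 m)), for 0.2 s.
At the end, for the whole second after the job is handed in: Tube foot within 5 mm of the flange centre, axes within 0.1 rad; at least three balls inside the tube, below its rim, every other ball in the tray or scoop; the scoop flat (0.2 rad) on the tray's floor (within 9 mm), inside the tray; all released and at rest (all of step 1 and (((z of ball_1_center in the frame of tube between 0.03 and 0.088 m and x of ball_1_center in the frame of tube between -0.024 and 0.024 m and y of ball_1_center in the frame of tube between -0.024 and 0.024 m) and (z of ball_2_center in the frame of tube between 0.03 and 0.088 m and x of ball_2_center in the frame of tube between -0.024 and 0.024 m and y of ball_2_center in the frame of tube between -0.024 and 0.024 m) and (z of ball_3_center in the frame of tube between 0.03 and 0.088 m and x of ball_3_center in the frame of tube between -0.024 and 0.024 m and y of ball_3_center in the frame of tube between -0.024 and 0.024 m)) or ((z of ball_1_center in the frame of tube between 0.03 and 0.088 m and x of ball_1_center in the frame of tube between -0.024 and 0.024 m and y of ball_1_center in the frame of tube between -0.024 and 0.024 m) and (z of ball_2_center in the frame of tube between 0.03 and 0.088 m and x of ball_2_center in the frame of tube between -0.024 and 0.024 m and y of ball_2_center in the frame of tube between -0.024 and 0.024 m) and (z of ball_4_center in the frame of tube between 0.03 and 0.088 m and x of ball_4_center in the frame of tube between -0.024 and 0.024 m and y of ball_4_center in the frame of tube between -0.024 and 0.024 m)) or ((z of ball_1_center in the frame of tube between 0.03 and 0.088 m and x of ball_1_center in the frame of tube between -0.024 and 0.024 m and y of ball_1_center in the frame of tube between -0.024 and 0.024 m) and (z of ball_2_center in the frame of tube between 0.03 and 0.088 m and x of ball_2_center in the frame of tube between -0.024 and 0.024 m and y of ball_2_center in the frame of tube between -0.024 and 0.024 m) and (z of ball_5_center in the frame of tube between 0.03 and 0.088 m and x of ball_5_center in the frame of tube between -0.024 and 0.024 m and y of ball_5_center in the frame of tube between -0.024 and 0.024 m)) or ((z of ball_1_center in the frame of tube between 0.03 and 0.088 m and x of ball_1_center in the frame of tube between -0.024 and 0.024 m and y of ball_1_center in the frame of tube between -0.024 and 0.024 m) and (z of ball_3_center in the frame of tube between 0.03 and 0.088 m and x of ball_3_center in the frame of tube between -0.024 and 0.024 m and y of ball_3_center in the frame of tube between -0.024 and 0.024 m) and (z of ball_4_center in the frame of tube between 0.03 and 0.088 m and x of ball_4_center in the frame of tube between -0.024 and 0.024 m and y of ball_4_center in the frame of tube between -0.024 and 0.024 m)) or ((z of ball_1_center in the frame of tube between 0.03 and 0.088 m and x of ball_1_center in the frame of tube between -0.024 and 0.024 m and y of ball_1_center in the frame of tube between -0.024 and 0.024 m) and (z of ball_3_center in the frame of tube between 0.03 and 0.088 m and x of ball_3_center in the frame of tube between -0.024 and 0.024 m and y of ball_3_center in the frame of tube between -0.024 and 0.024 m) and (z of ball_5_center in the frame of tube between 0.03 and 0.088 m and x of ball_5_center in the frame of tube between -0.024 and 0.024 m and y of ball_5_center in the frame of tube between -0.024 and 0.024 m)) or ((z of ball_1_center in the frame of tube between 0.03 and 0.088 m and x of ball_1_center in the frame of tube between -0.024 and 0.024 m and y of ball_1_center in the frame of tube between -0.024 and 0.024 m) and (z of ball_4_center in the frame of tube between 0.03 and 0.088 m and x of ball_4_center in the frame of tube between -0.024 and 0.024 m and y of ball_4_center in the frame of tube between -0.024 and 0.024 m) and (z of ball_5_center in the frame of tube between 0.03 and 0.088 m and x of ball_5_center in the frame of tube between -0.024 and 0.024 m and y of ball_5_center in the frame of tube between -0.024 and 0.024 m)) or ((z of ball_2_center in the frame of tube between 0.03 and 0.088 m and x of ball_2_center in the frame of tube between -0.024 and 0.024 m and y of ball_2_center in the frame of tube between -0.024 and 0.024 m) and (z of ball_3_center in the frame of tube between 0.03 and 0.088 m and x of ball_3_center in the frame of tube between -0.024 and 0.024 m and y of ball_3_center in the frame of tube between -0.024 and 0.024 m) and (z of ball_4_center in the frame of tube between 0.03 and 0.088 m and x of ball_4_center in the frame of tube between -0.024 and 0.024 m and y of ball_4_center in the frame of tube between -0.024 and 0.024 m)) or ((z of ball_2_center in the frame of tube between 0.03 and 0.088 m and x of ball_2_center in the frame of tube between -0.024 and 0.024 m and y of ball_2_center in the frame of tube between -0.024 and 0.024 m) and (z of ball_3_center in the frame of tube between 0.03 and 0.088 m and x of ball_3_center in the frame of tube between -0.024 and 0.024 m and y of ball_3_center in the frame of tube between -0.024 and 0.024 m) and (z of ball_5_center in the frame of tube between 0.03 and 0.088 m and x of ball_5_center in the frame of tube between -0.024 and 0.024 m and y of ball_5_center in the frame of tube between -0.024 and 0.024 m)) or ((z of ball_2_center in the frame of tube between 0.03 and 0.088 m and x of ball_2_center in the frame of tube between -0.024 and 0.024 m and y of ball_2_center in the frame of tube between -0.024 and 0.024 m) and (z of ball_4_center in the frame of tube between 0.03 and 0.088 m and x of ball_4_center in the frame of tube between -0.024 and 0.024 m and y of ball_4_center in the frame of tube between -0.024 and 0.024 m) and (z of ball_5_center in the frame of tube between 0.03 and 0.088 m and x of ball_5_center in the frame of tube between -0.024 and 0.024 m and y of ball_5_center in the frame of tube between -0.024 and 0.024 m)) or ((z of ball_3_center in the frame of tube between 0.03 and 0.088 m and x of ball_3_center in the frame of tube between -0.024 and 0.024 m and y of ball_3_center in the frame of tube between -0.024 and 0.024 m) and (z of ball_4_center in the frame of tube between 0.03 and 0.088 m and x of ball_4_center in the frame of tube between -0.024 and 0.024 m and y of ball_4_center in the frame of tube between -0.024 and 0.024 m) and (z of ball_5_center in the frame of tube between 0.03 and 0.088 m and x of ball_5_center in the frame of tube between -0.024 and 0.024 m and y of ball_5_center in the frame of tube between -0.024 and 0.024 m))) and ((z of ball_1_center in the frame of tube between 0.03 and 0.088 m and x of ball_1_center in the frame of tube between -0.024 and 0.024 m and y of ball_1_center in the frame of tube between -0.024 and 0.024 m) or (x of ball_1_center in the frame of tray between -0.092 and 0.094 m and y of ball_1_center in the frame of tray between -0.027 and 0.027 m and z of ball_1_center in the frame of tray below 0.05 m) or distance between ball_1_center and scoop_bowl below 0.042 m) and ((z of ball_2_center in the frame of tube between 0.03 and 0.088 m and x of ball_2_center in the frame of tube between -0.024 and 0.024 m and y of ball_2_center in the frame of tube between -0.024 and 0.024 m) or (x of ball_2_center in the frame of tray between -0.092 and 0.094 m and y of ball_2_center in the frame of tray between -0.027 and 0.027 m and z of ball_2_center in the frame of tray below 0.05 m) or distance between ball_2_center and scoop_bowl below 0.042 m) and ((z of ball_3_center in the frame of tube between 0.03 and 0.088 m and x of ball_3_center in the frame of tube between -0.024 and 0.024 m and y of ball_3_center in the frame of tube between -0.024 and 0.024 m) or (x of ball_3_center in the frame of tray between -0.092 and 0.094 m and y of ball_3_center in the frame of tray between -0.027 and 0.027 m and z of ball_3_center in the frame of tray below 0.05 m) or distance between ball_3_center and scoop_bowl below 0.042 m) and ((z of ball_4_center in the frame of tube between 0.03 and 0.088 m and x of ball_4_center in the frame of tube between -0.024 and 0.024 m and y of ball_4_center in the frame of tube between -0.024 and 0.024 m) or (x of ball_4_center in the frame of tray between -0.092 and 0.094 m and y of ball_4_center in the frame of tray between -0.027 and 0.027 m and z of ball_4_center in the frame of tray below 0.05 m) or distance between ball_4_center and scoop_bowl below 0.042 m) and ((z of ball_5_center in the frame of tube between 0.03 and 0.088 m and x of ball_5_center in the frame of tube between -0.024 and 0.024 m and y of ball_5_center in the frame of tube between -0.024 and 0.024 m) or (x of ball_5_center in the frame of tray between -0.092 and 0.094 m and y of ball_5_center in the frame of tray between -0.027 and 0.027 m and z of ball_5_center in the frame of tray below 0.05 m) or distance between ball_5_center and scoop_bowl below 0.042 m) and x of scoop in the frame of tray between -0.08 and 0.08 m and y of scoop in the frame of tray between -0.02 and 0.02 m and z of scoop in the frame of tray below 0.012 m and angle between scoop's own z axis and vertical below 0.2 rad and linear speed of each of scoop, tube below 0.02 m/s); the robot touches nothing.
It fails at once if the spanner is pushed more than 25 mm away (distance of spanner from where it was at the start of the episode above 0.025 m).
It fails at once if the jar is pushed more than 25 mm away (distance of jar from where it was at the start of the episode above 0.025 m).
It fails at once if the beaker is pushed more than 25 mm away (distance of beaker from where it was at the start of the episode above 0.025 m).
It fails at once if the stopper is pushed more than 25 mm away (distance of stopper from where it was at the start of the episode above 0.025 m).
It also fails if it takes over 72 s, if anything falls off the work surface, if the arm or the gripper's body presses on something with over 40 N, if the wrist force passes 120 N, or if a joint passes its speed limit or range.

### The arm

A 7-joint arm with a two-finger parallel gripper is mounted at the origin on a cart in front of the work surface, level with it; the furniture and walls round the work are solid. World frame = base frame: x ahead of the robot, y to its left, z up, the work surface at z = 0. Lengths are in mm, angles in rad, forces in N, time in s.
With the tool pointing down it reaches from about 400 to 850 mm from the base axis. Payload 4.4 kg.
Tool frame: the origin (TCP) lies between the finger pads, 19 mm behind the fingertips; this is the grasp point; z points along the fingers, y is the line along which they close (so a half turn about z gives the same grasp; the last joint's range is limited). The gripper opens to 94 mm and grips with 3 to 60 N. Pads are 16 mm wide; open, the fingers measure 119 mm over their backs; the gripper's body (75 mm by 177 mm) begins 78 mm behind the grasp point.
Start: joints at [-1.303, 0.628, 0.038, 1.517, -0.027, 0.996, -0.02], TCP at [212.94, 614.145, 224.278] pointing down, gripper open.
Joint ranges: [-3.06, 3.06], [-0.37, 2.12], [-1.25, 1.32], [0.18, 2.47], [-1.1, 4.24], [0.23, 1.98], [-2.94, 2.94]. Speed limits (rad/s): [2.57, 2.57, 3.14, 3.14, 3.14, 3.14, 3.14].

### API

Orientations are given as a 3x3 rotation matrix whose columns are the frame's x, y, z axes.
In Python, from workcell import arm, jaws, ticket, grab_frame gives the robot as it stands (arm), with the cameras as plain functions, the gripper (jaws) and the job (ticket). Calls block until the motion is done:
- arm.movep(position, orientation): joint-space move of the TCP to a pose.
- arm.move_linear(position, rotation=None, vel=150): straight line of the TCP; rotation=None keeps the orientation; vel is the mean speed in mm/s.
- arm.set_joints(angles): joint-space move.
- jaws.open_gripper() and jaws.grab(strength=None): open the fingers fully, or close them until they stop; strength is the grip in N (None keeps the last).
- arm.wait(seconds).
- arm.solve_ik(position, orientation): joint angles nearest the present ones, or None.
- grab_frame(name): name is "scene" or "top" or "wrist"; returns a dict with "color" (420x560x3 uint8, red, green, blue), "fx", "fy", "cx", "cy" (pixels), "R" (3x3) and "t" (3): a world point X has camera coordinates R X + t; the wrist camera has in their place "T_tool_cam" (4x4, takes a point from camera to tool coordinates, whose origin is the TCP and whose axes are the flange's). Camera axes: x right, y down, z forward; pixel columns grow to the right and rows downward; lengths in mm; the calibration is good to about 2 mm. A picture is of the moment at which its call begins: read the wrist's pose just before it. There is no depth.
A pose or a line that the arm cannot do raises arm.Unreachable and nothing moves.
- ticket.close_job(): hands the job in; it is judged then, once.
Readings, each from a call of its own:
- arm.current_time_s(): time.
- arm.current_joint_pos(): joint angles.
- arm.current_joint_vel(): joint speeds.
- arm.current_effort(): joint torques, N m.
- arm.current_tcp_pos(): TCP position.
- arm.current_tcp_rot(): TCP orientation.
- arm.current_ft_force(): force on the tool from outside, world axes, zero at the start.
- arm.current_wrist_torque(): the same for the moment, N m.
- arm.current_width(): finger opening in mm.
- arm.current_grip_force(): force on a finger pad.
Only numpy, scipy, OpenCV 4.12 (cv2) and the standard library are available. Lean on these libraries where they do the work, as an engineer would, in place of code of your own. Each camera call takes 0.05 s, during which the arm holds its last target. There are 200 camera calls.

## Working session

There is one attempt and no reset: what is moved stays moved. The work goes in short steps, each a Python script; the robot and the scene stay as the last script left them, time stands still between calls to the robot, and variables do not carry over. Pictures are saved under pics/ and viewed, at most 10 in all, crops included, and the job is handed in when it is done.

```bash
ls && mkdir -p pics
python3 - <<'E'
from workcell import arm, jaws, ticket, grab_frame
import cv2,pickle
d={}
for n in("scene","top","wrist"):
    f=grab_frame(n);d[n]=f
    cv2.imwrite(f"pics/{n}0.png",f["color"][:,:,::-1])
    print(n,{k:v for k,v in f.items() if k!="color"})
print(arm.current_tcp_rot(),arm.current_time_s(),arm.current_tcp_pos())
pickle.dump(d,open("f0.pkl","wb"))
E
```

```text
pics
workcell.py
scene {'fx': 505.938754470375, 'fy': 505.938754470375, 'cx': 282.54581761012366, 'cy': 208.65866413843816, 'R': array([[ 0.7020946 , -0.71187344,  0.01730275],
       [-0.42822024, -0.44150265, -0.78848135],
       [ 0.56893814,  0.54617911, -0.61481523]]), 't': array([-401.36877372,  248.75007256,  841.94109252])}
top {'fx': 383.3788442147081, 'fy': 383.3788442147081, 'cx': 280.2300895247665, 'cy': 213.32308787586504, 'R': array([[-0.00790006, -0.99994091, -0.00746724],
       [-0.99324508,  0.00871122, -0.11570793],
       [ 0.11576614,  0.0065027 , -0.99325521]]), 't': array([-51.13038439, 523.6166488 , 883.75277255])}
wrist {'fx': 375.7838714805758, 'fy': 375.7838714805758, 'cx': 273.5796393300024, 'cy': 214.83349338141645, 'T_tool_cam': array([[ 2.39890190e-04, -9.61927268e-01, -2.73305460e-01,
         7.95487634e+01],
       [ 9.99999683e-01,  4.38273562e-04, -6.64813561e-04,
         1.36738191e+00],
       [ 7.59284850e-04, -2.73305214e-01,  9.61927068e-01,
        -1.60612767e+02],
       [ 0.00000000e+00,  0.00000000e+00,  0.00000000e+00,
         1.00000000e+00]])}
[[-9.44799038e-01  3.27650088e-01 -4.45598788e-04]
 [ 3.27650390e-01  9.44798050e-01 -1.36614669e-03]
 [-2.66172163e-05 -1.43673469e-03 -9.99998968e-01]] 0.15 [212.78048899 613.69204492 223.55934167]
```

View pics/top0.png

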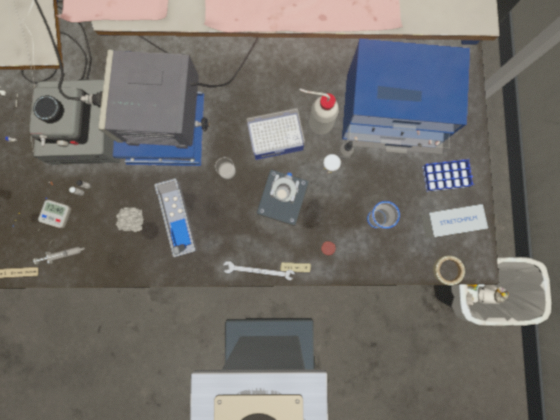

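View pics/scene0.png

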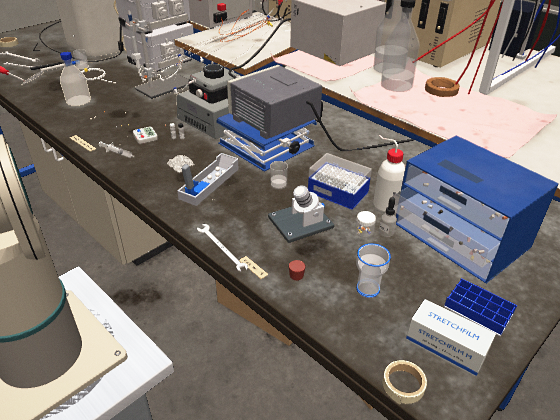

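The top view shows the tube at (384,215), holder at (284,196), tray from (168,183) to (182,252) with the blue scoop at (180,235), beaker (226,168), jar (332,162), stopper (328,248) and spanner along (228,267)–(292,274). In the scene view the tube is at (373,270), the spigot at (304,197) and the tray at (208,178).

```bash
cat > h.py <<'E'
from workcell import arm, jaws, ticket, grab_frame
import numpy as np,cv2,pickle
def cam(f):
    """camera centre, R (cam->world)"""
    if "T" in f: T=f["T"]; return T[:3,3],T[:3,:3]
    R=f["R"];return -R.T@f["t"],R.T
def shot(name,tag=None):
    if name=="wrist":
        p=np.array(arm.current_tcp_pos());Rw=np.array(arm.current_tcp_rot())
    f=grab_frame(name)
    if name=="wrist":
        T=np.eye(4);T[:3,:3]=Rw;T[:3,3]=p;f["T"]=T@f["T_tool_cam"]
    if tag:
        cv2.imwrite(f"pics/{tag}.png",f["color"][:,:,::-1]);pickle.dump(f,open(f"{tag}.pkl","wb"))
    return f
def ray(f,uv):
    c,R=cam(f);uv=np.atleast_2d(uv).astype(float)
    d=np.c_[(uv[:,0]-f["cx"])/f["fx"],(uv[:,1]-f["cy"])/f["fy"],np.ones(len(uv))]@R.T
    return c,d/np.linalg.norm(d,axis=1)[:,None]
def plane(f,uv,z):
    c,d=ray(f,uv);return c+d*((z-c[2])/d[:,2])[:,None]
def tri(obs):
    A=np.zeros((3,3));b=np.zeros(3)
    for f,uv in obs:
        c,d=ray(f,uv);P=np.eye(3)-np.outer(d[0],d[0]);A+=P;b+=P@c
    return np.linalg.solve(A,b)
def proj(f,X):
    c,R=cam(f);p=(np.atleast_2d(X)-c)@R
    return np.c_[f["fx"]*p[:,0]/p[:,2]+f["cx"],f["fy"]*p[:,1]/p[:,2]+f["cy"]]
def down(yaw):
    """tool down, tool y axis at angle yaw from world... x=(c,s,0), y=(s,-c,0), z=-Z"""
    c,s=np.cos(yaw),np.sin(yaw);return np.array([[c,s,0],[s,-c,0],[0,0,-1.]])
E
python3 - <<'E'
from h import *
d=pickle.load(open("f0.pkl","rb"));t=d["top"]
for n,uv,z in [("tube",(384,215),92),("holder",(284,197),12),("trayfar",(170,183),25),("traynear",(180,252),25),("beaker",(226,168),57),("jar",(332,162),44),("stopper",(328,248),28),("sp1",(228,267),4),("sp2",(291,274),4)]:
    print(n,plane(t,uv,z)[0].round())
R0=np.array(arm.current_tcp_rot());q0=arm.current_joint_pos()
for p in [(480,210,300),(480,210,250),(520,0,300),(470,-210,300)]:
  for yw in (np.pi,0,):
    for R in (down(yw),):
        print(p,yw,arm.solve_ik(p,R))
E
```

```text
tube [ 510. -286.   92.]
holder [565. -65.  12.]
trayfar [600. 211.  25.]
traynear [433. 183.  25.]
beaker [628.  71.  57.]
jar [ 644. -180.   44.]
stopper [ 440. -168.   28.]
sp1 [397.  72.   4.]
sp2 [379. -80.   4.]
(480, 210, 300) 3.141592653589793 [-0.51521455  0.36385373  0.06875103  1.76537964 -0.0288135   1.01333162
  1.13509108]
(480, 210, 300) 0 [-1.03075454  0.47325917  0.85181076  1.77877764 -0.40101041  1.07297373
 -1.60800375]
(480, 210, 250) 3.141592653589793 [-0.49013824  0.4168212   0.03428641  1.83575612 -0.01787071  0.88931105
  1.12326926]
(480, 210, 250) 0 [-0.99887576  0.52877474  0.81408291  1.8492895  -0.46291683  0.96385436
 -1.55161443]
(520, 0, 300) 3.141592653589793 [-0.21482149  0.36337197  0.22441912  1.77824844 -0.0935219   1.01030327
  1.61600308]
(520, 0, 300) 0 [-0.66737632  0.49389857  0.93702154  1.7895564  -0.44617462  1.08701687
 -1.14397176]
(470, -210, 300) 3.141592653589793 [-0.03701982  0.39289348  0.57295042  1.79746836 -0.24564636  1.02265208
  2.20114692]
(470, -210, 300) 0 [-0.351364    0.57945457  1.16047652  1.80446454 -0.5817673   1.15246065
 -0.56970055]
```

```bash
python3 - <<'E'
from h import *
for n,p,y in [("tray",(515,117,230),np.pi/2),("hold",(560,-150,230),np.pi/2),("tube",(500,-366,250),np.pi/2)]:
    R=down(y)
    if arm.solve_ik(p,R) is None: print("none",n);continue
    arm.movep(p,R);arm.wait(0.2);f=shot("wrist",n+"1");print(n,arm.current_time_s(),np.round(arm.current_joint_pos(),2))
a=[cv2.imread(f"pics/{n}1.png") for n in("tray","hold","tube")]
cv2.imwrite("pics/m1.png",np.vstack([np.hstack(a[:2]),np.hstack([a[2],a[2]*0])])[:840,:1120][::1,::1])
E
cd pics; python3 -c "
import cv2;a=cv2.imread('m1.png');cv2.imwrite('m1s.png',cv2.resize(a,(800,600),interpolation=cv2.INTER_AREA))"
```

```text
tray 2.4917 [-0.57  0.48  0.43  1.86 -0.26  0.86 -0.01]
hold 3.7917 [-0.06  0.55  0.43  1.72 -0.27  0.93  0.48]
tube 4.9417 [ 0.33  0.59  0.42  1.58 -0.27  1.03  0.83]
```

View pics/m1s.png

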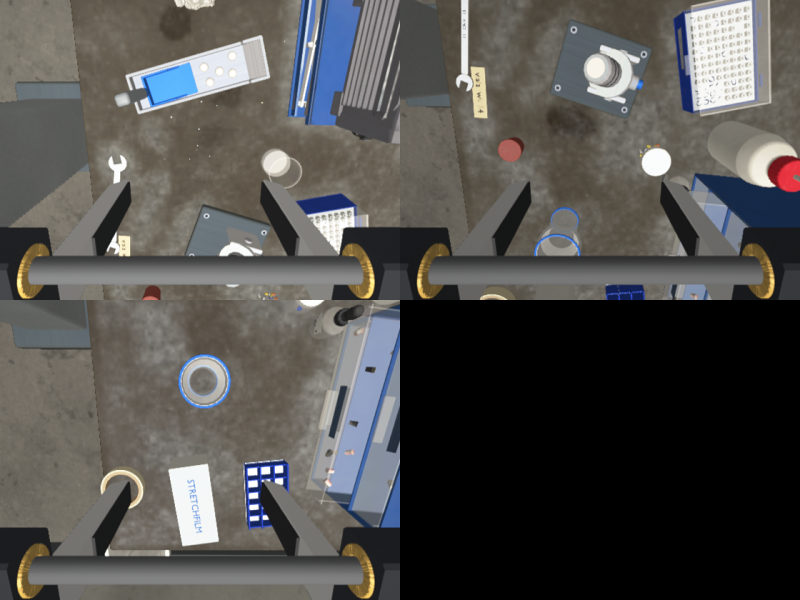

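Wrist mosaic: tray with blue scoop at (168,85) and five balls near (215,70), handle at (125,98); holder plate centred (600,68) with spigot tip at ~(598,67); tube mouth ring at (204,382). Now masks and crops with overlays.

```bash
cat > det.py <<'E'
from h import *
L=lambda n:pickle.load(open(n+".pkl","rb"))
big=lambda cs:max(cs,key=cv2.contourArea)
ctr=lambda m:cv2.findContours(m.astype(np.uint8),cv2.RETR_EXTERNAL,cv2.CHAIN_APPROX_NONE)[0]
def rgb(f): return [f["color"][:,:,i].astype(int) for i in range(3)]
# tube
f=L("tube1");r,g,b=rgb(f);m=(b-r>60);m[:50]=0;m[200:]=0;m[:,:200]=0;m[:,380:]=0
c=big(ctr(m));W=plane(f,c[:,0],92);(x,y),rad=cv2.minEnclosingCircle(W[:,:2].astype(np.float32))
e=cv2.fitEllipse(W[:,:2].astype(np.float32));print("tube ellipse",e,"circle",x,y,rad)
# holder plate
f=L("hold1");r,g,b=rgb(f);m=(b-r>4);m[:15]=0;m[175:]=0;m[:,:195]=0;m[:,:]&=True;m[:,360:]=0
m=cv2.morphologyEx(m.astype(np.uint8),cv2.MORPH_OPEN,np.ones((3,3)))
c=big(ctr(m));hold_c=c;h=cv2.convexHull(c)
W=plane(f,h[:,0],12)[:,:2].astype(np.float32);print("plate",cv2.minAreaRect(W))
im=f["color"][:,:,::-1].copy();cv2.drawContours(im,[h],-1,(0,0,255),1);A=cv2.resize(im[20:180,190:360],None,fx=2.35,fy=2.35,interpolation=cv2.INTER_CUBIC)
# tray
f=L("tray1");r,g,b=rgb(f);mn=np.minimum(np.minimum(r,g),b);mx=np.maximum(np.maximum(r,g),b)
blue=(b-r>60);blue[:60]=0;blue[170:]=0;blue[:,:180]=0;blue[:,300:]=0
m=((mn>120)&(mx-mn<45))|blue;m[:40]=0;m[170:]=0;m[:,:150]=0;m[:,395:]=0
m=cv2.morphologyEx(m.astype(np.uint8),cv2.MORPH_CLOSE,np.ones((5,5)))
c=big(ctr(m));W=plane(f,c[:,0],24)[:,:2].astype(np.float32);print("tray",cv2.minAreaRect(W))
cb=big(ctr(blue));print("blue@5",cv2.minAreaRect(plane(f,cb[:,0],5)[:,:2].astype(np.float32)))
im=f["color"][:,:,::-1].copy();cv2.drawContours(im,[c],-1,(0,0,255),1);cv2.drawContours(im,[cb],-1,(0,255,255),1)
w=(mn>200);w[:40]=0;w[170:]=0;w[:,:150]=0;w[:,395:]=0
for q in ctr(w):
    if cv2.contourArea(q)>40:
        (u,v),rr=cv2.minEnclosingCircle(q);print("white",u,v,rr,plane(f,(u,v),9)[0].round(1))
B=cv2.resize(im[35:175,150:400],None,fx=3.2,fy=3.2,interpolation=cv2.INTER_CUBIC)
cv2.imwrite("pics/c_tray.png",B);cv2.imwrite("pics/c_hold.png",A)
E
python3 det.py
```

```text
tube ellipse ((511.6290588378906, -287.8620300292969), (59.360599517822266, 59.56248474121094), 179.81459045410156) circle 511.63531494140625 -287.8502197265625 30.121309280395508
plate ((568.5933837890625, -60.15550231933594), (97.63286590576172, 118.10154724121094), 72.14353942871094)
tray ((517.6822509765625, 199.9940643310547), (184.02444458007812, 54.94502258300781), 15.272902488708496)
blue@5 ((478.9574890136719, 188.11593627929688), (70.9776382446289, 43.98472595214844), 16.70723533630371)
white 203.1842041015625 144.07894897460938 7.618513584136963 [444.7 163.6   9. ]
white 171.0 140.5 7.43313455581665 [412.7 167.    9. ]
white 268.5 131.0 81.09417724609375 [510.2 176.5   9. ]
white 267.0 101.96739196777344 81.39741516113281 [508.8 204.1   9. ]
white 258.13427734375 90.11428833007812 83.8521728515625 [500.3 215.    9. ]
white 359.0 82.5 33.245399475097656 [597.1 222.1   9. ]
```

View pics/c_tray.png

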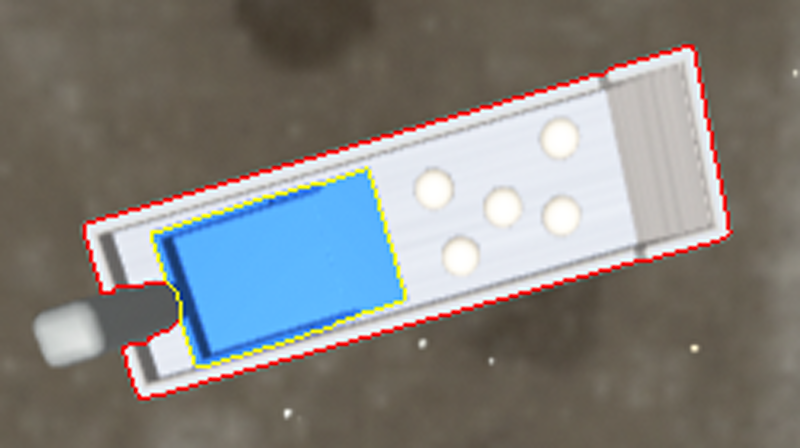

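View pics/c_hold.png

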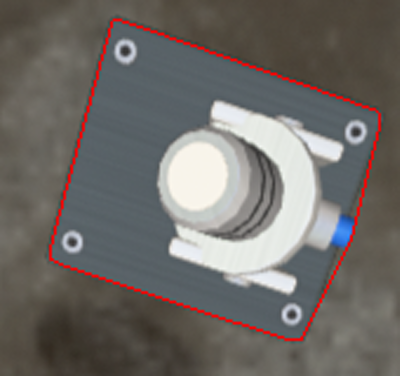

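```bash
cat > geo.py <<'E'
from h import *
L=lambda n:pickle.load(open(n+".pkl","rb"))
f=L("tray1")
E
python3 - <<'E'
from h import *
L=lambda n:pickle.load(open(n+".pkl","rb"))
f=L("tray1");cr=lambda u,v:(u/3.2+150-.3,v/3.2+35-.3)
n=plane(f,cr(387,233.5),5)[0];a=plane(f,cr(368,168),5)[0];b=plane(f,cr(406,299),5)[0]
print("nose",n,"edge len",np.linalg.norm(a-b),"yaw",np.degrees(np.arctan2(*(a-b)[1::-1]))-90)
ht=plane(f,cr(70,333),100)[0];print("handle top",ht,"yaw",np.degrees(np.arctan2(*(n-ht)[1::-1])),"len",np.linalg.norm((n-ht)[:2]),"exp 79.9")
for u,v in [(559,138),(434,189),(502,207),(561,215),(461,256)]: print("ball",plane(f,cr(u,v),9)[0].round(1))
th=np.radians(15.3);u=np.array([np.cos(th),np.sin(th)])
# tray corners (z24 near, z31 far)
for c,z in [((84,226),24),((140,398),24),((692,46),31),((729,237),31)]: print("corner",plane(f,cr(*c),z)[0].round(1))
f=L("hold1");cr=lambda u,v:(u/2.35+190-.3,v/2.35+20-.3)
print("tip",plane(f,cr(197,177),90.4)[0])
for c in [(113,18),(381,111),(300,340),(50,259)]: print("plate",plane(f,cr(*c),12)[0].round(1))
for c in [(125,51),(355,131),(291,314),(72,241)]: print("screw",plane(f,cr(*c),13)[0].round(1))
# cross-check from fixed cams
d=pickle.load(open("f0.pkl","rb"))
h=np.radians(-17.9)
for n,X in [("tip",[0,0,0])]: pass
t=d["top"];r,g,b=[t["color"][:,:,i].astype(int) for i in range(3)]
m=(b-r>40);m[:190]=0;m[240:]=0;m[:,:355]=0;m[:,410:]=0
c=np.argwhere(m)[:,::-1];print("tube top", plane(t,[(c.min(0)+c.max(0))/2],92))
E
```

```text
nose [512.2864781  198.76369682   5.        ] edge len 40.55146713461052 yaw 16.764410548667087
handle top [437.78090388 175.92310221 100.        ] yaw 17.043561139014862 len 77.92800107564881 exp 79.9
ball [563.7 226.3   9. ]
ball [526.5 211.7   9. ]
ball [547.2 206.5   9. ]
ball [565.2 204.3   9. ]
ball [535.  192.2   9. ]
corner [423.8 200.7  24. ]
corner [437.3 150.5  24. ]
corner [596.7 248.7  31. ]
corner [610.9 198.   31. ]
tip [560.53012935 -57.53176047  90.4       ]
plate [527.4   4.   12. ]
plate [634.1 -29.6  12. ]
plate [ 604.9 -121.6   12. ]
plate [499. -88.  12.]
screw [532.  -8.  13.]
screw [623.9 -37.3  13. ]
screw [ 600.5 -110.4   13. ]
screw [508.6 -80.6  13. ]
tube top [[ 511.3461237  -283.65422217   92.        ]]
```

```bash
cat > tip.py <<'E'
from h import *
L=lambda n:pickle.load(open(n+".pkl","rb"))
def tip(f,X0,win,thr=225):
    u0=proj(f,X0)[0];m=(f["color"].min(2)>thr).astype(np.uint8);k=np.zeros_like(m)
    x,y=u0.astype(int);k[y-win:y+win,x-win:x+win]=m[y-win:y+win,x-win:x+win]
    cs=[c for c in cv2.findContours(k,cv2.RETR_EXTERNAL,cv2.CHAIN_APPROX_NONE)[0] if len(c)>8]
    c=min(cs,key=lambda c:np.linalg.norm(cv2.fitEllipse(c)[0]-u0)) if cs else None
    return u0,cv2.fitEllipse(c) if c is not None else None
if __name__=="__main__":
    d=pickle.load(open("f0.pkl","rb"));X=np.array([558.,-57,90.4])
    obs=[]
    for n,f,w,th in [("w",L("hold1"),26,225),("top",d["top"],16,200),("scene",d["scene"],20,200)]:
        u0,e=tip(f,X,w,th);print(n,u0,e)
        if e: obs.append((f,e[0]));print(plane(f,e[0],90.4))
    print("tri all",tri(obs),"fixed",tri(obs[1:]))
    S=np.hstack([cv2.resize(f["color"][y-30:y+30,x-30:x+30,::-1],(400,400),interpolation=cv2.INTER_CUBIC) for f in (d["top"],d["scene"]) for x,y in [proj(f,X)[0].astype(int)]])
    cv2.imwrite("pics/tip.png",S)
E
python3 tip.py
```

```text
w [270.20815256  94.27472068] ((273.5752258300781, 94.51226043701172), (23.358028411865234, 27.4542293548584), 13.341994285583496)
[[560.56350579 -57.16380849  90.4       ]]
top [280.57986927 194.75223885] None
scene [297.89379971 191.53306817] ((300.18548583984375, 190.4457550048828), (8.853143692016602, 13.513201713562012), 73.9597396850586)
[[564.37503153 -57.69698804  90.4       ]]
tri all [561.49605284 -58.32198974  92.31175692] fixed [  35.14854883 -524.70333762  599.63029758]
```

View pics/tip.png

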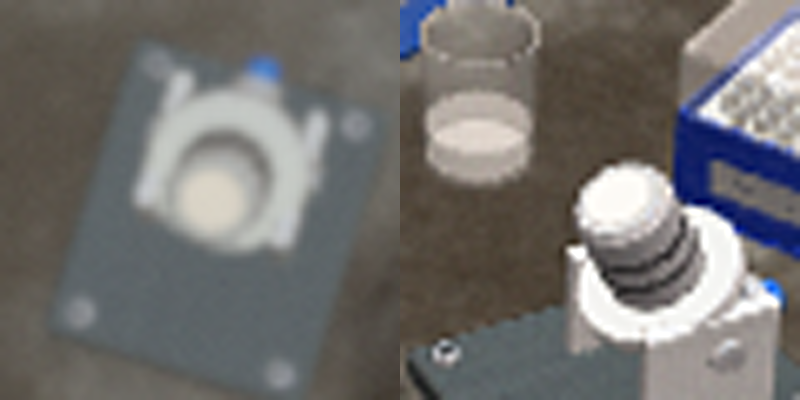

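Run:
```python
from h import *
L=lambda n:pickle.load(open(n+".pkl","rb"))
H=np.array([566.3,-59,0]);y=np.radians(-17.9);R=np.array([[np.cos(y),-np.sin(y),0],[np.sin(y),np.cos(y),0],[0,0,1]])
t=np.radians(25);ax=R@[-np.sin(t),0,np.cos(t)];ey=R@[0,1,0];ex=np.cross(ey,ax)
O=H+R@[6,0,56];a=np.linspace(0,2*np.pi,60)
circ=lambda s,r:O+s*ax+r*(np.outer(np.cos(a),ex)+np.outer(np.sin(a),ey))
d=pickle.load(open("f0.pkl","rb"));out=[]
for f,box,s in [(L("hold1"),(190,20,360,180),2.35*2),(d["scene"],(255,165,355,265),6)]:
    x0,y0,x1,y1=box;im=cv2.resize(f["color"][y0:y1,x0:x1,::-1],None,fx=s,fy=s,interpolation=cv2.INTER_CUBIC)
    for P,col in [(circ(0,28.5),(0,0,255)),(circ(34,17),(0,255,0)),(circ(38,14.5),(255,0,255)),(H+np.array([[sx*58,sy*50,12] for sx,sy in((1,1),(1,-1),(-1,-1),(-1,1))])@R.T,(0,255,255))]:
        uv=(proj(f,P)-[x0-.5,y0-.5])*s-.5;cv2.polylines(im,[uv.astype(np.int32)],True,col,1)
    out.append(im)
h=min(o.shape[0] for o in out);o=np.hstack([cv2.resize(i,(400,int(i.shape[0]*400/i.shape[1])))[:376] for i in out]);cv2.imwrite("pics/ov.png",o)
```

```text
(no output)
```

View pics/ov.png

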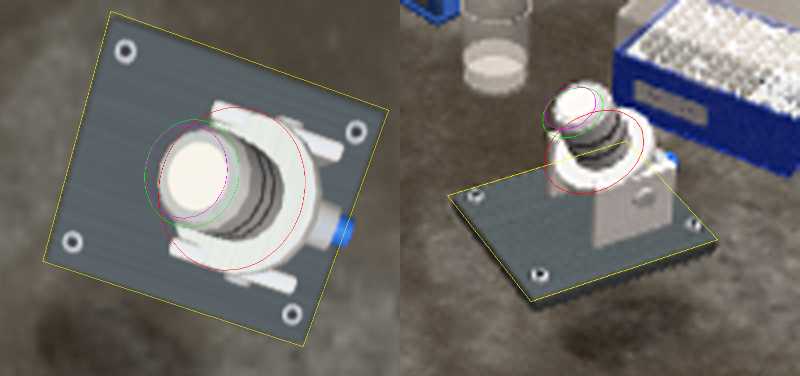

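The overlay shows the plate fits, while the flange and spigot sit about 5 mm further along holder +x than drawn (flange right edge at 322 instead of 305, spigot ring left edge at 158 instead of 145). I'll centre the tube by squeezing it twice, which also calibrates the wrist camera. Before that I'll take one picture looking down the spigot axis.

```bash
cat > sp.py <<'E'
from h import *
y=np.radians(-17.9);Rh=np.array([[np.cos(y),-np.sin(y),0],[np.sin(y),np.cos(y),0],[0,0,1]])
t=np.radians(25);ax=Rh@[-np.sin(t),0,np.cos(t)];ey=Rh@[0,1,0]
O=np.array([576.4,-62.2,56.])
E
python3 - <<'E'
from sp import *
T=grab_frame("wrist")["T_tool_cam"]
best=[]
for roll in np.arange(0,360,15):
    a=np.radians(roll);zx=-ax;e2=np.cross(zx,ey);x=np.cos(a)*ey+np.sin(a)*e2
    Rc=np.c_[x,np.cross(zx,x),zx];Rt=Rc@T[:3,:3].T;c=O+300*ax
    p=c-Rt@T[:3,3];q=arm.solve_ik(p,Rt)
    if q is not None and p[2]>150: best.append((np.abs(np.array(q)-arm.current_joint_pos()).max(),roll,p,Rt))
best.sort(key=lambda b:b[0])
for b in best[:6]: print(b[:3],b[3][:,2].round(2))
_,r,p,Rt=best[0]
arm.movep(p,Rt);arm.wait(.2);f=shot("wrist","ax1");print(arm.current_time_s())
pr=proj(f,[O,O+38*ax]);print(pr);u,v=pr[0].astype(int)
cv2.imwrite("pics/axc.png",cv2.resize(f["color"][max(0,v-75):v+75,max(0,u-75):u+75,::-1],(600,600),interpolation=cv2.INTER_CUBIC));print(u-75,v-75)
E
```

```text
(np.float64(0.5147791953945938), np.int64(0), array([555.827693  , -56.23861004, 182.07081284])) [ 0.15 -0.05 -0.99]
(np.float64(0.5352520931432168), np.int64(15), array([551.99893231, -64.19266687, 181.51185207])) [ 0.18  0.02 -0.98]
(np.float64(0.5830422682908721), np.int64(345), array([557.67900278, -47.59928928, 181.65409403])) [ 0.14 -0.12 -0.98]
(np.float64(0.5897590017960834), np.int64(30), array([546.45364443, -70.91940395, 180.01530397])) [ 0.22  0.07 -0.97]
(np.float64(0.6470143839003156), np.int64(330), array([557.42669795, -38.86346003, 180.29009433])) [ 0.14 -0.19 -0.97]
(np.float64(0.6618292621624202), np.int64(45), array([539.56973155, -75.96040526, 177.68315582])) [ 0.28  0.11 -0.95]
6.4667
[[274.66685105 212.35007767]
 [274.75393756 211.95813803]]
199 137
```

View pics/axc.png

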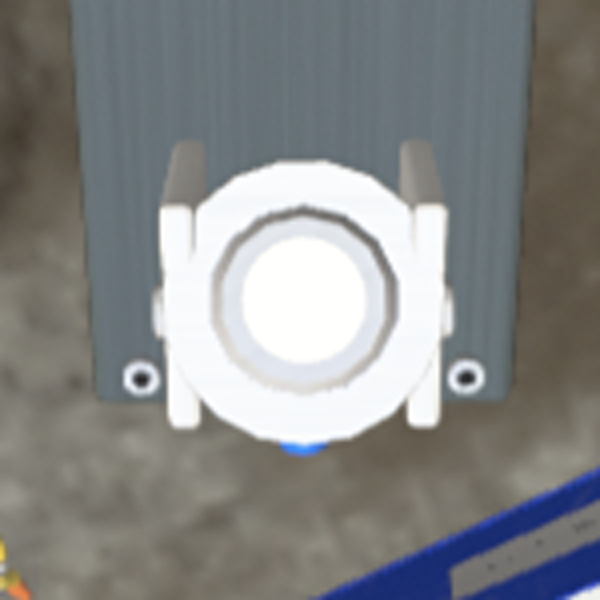

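Looking along the axis, the flange is centred at crop (303,300.5) and the tip at (304,300), against predictions of (302.7,301.4) and (303,300). The spigot pose is confirmed to within about 0.5 mm. Next is the tube.

Run:
```python
from sp import *
P=np.array([511.6,-287.8]);R1=down(np.pi/2);R2=down(np.pi+np.radians(-17.9))
jaws.open_gripper()
arm.move_linear([540,-110,230],vel=300)
arm.movep([*P,150],R1);arm.move_linear([*P,80],R1,vel=120)
jaws.grab(4);print("w1",arm.current_width(),arm.current_tcp_pos());jaws.open_gripper()
arm.move_linear([*P,130],vel=200);arm.movep([*P,130],R2);arm.move_linear([*P,80],R2,vel=120)
jaws.grab(20);print("w2",arm.current_width(),arm.current_tcp_pos(),arm.current_grip_force(),arm.current_ft_force())
arm.move_linear([*P,130],vel=120);print(arm.current_ft_force(),arm.current_time_s(),np.round(arm.current_joint_pos(),2))
# insertion IK
for sg in(1,-1):
    R=np.c_[np.cross(sg*ey,-ax),sg*ey,-ax]
    for s in (200,120,80): print(sg,s,arm.solve_ik(O+s*ax,R))
shot("scene","held");shot("wrist","heldw")
```

```text
w1 60.07016686124102 [ 511.60128477 -287.90578318   80.15546426]
w2 59.91396852612852 [ 511.77149646 -287.99081738   80.25950588] 20.00020519208192 [ 0.40838505 -0.56827992  1.16174577]
[ 0.25898503 -0.62524237 -1.06459734] 13.0 [ 0.43  0.66  0.05  1.79 -0.05  0.7   1.77]
1 200 [-0.82342568  0.37845824  0.96438487  2.31546682 -0.86515206  0.25594281
  2.10334079]
1 120 [ 0.64362007  0.64493018 -1.05898228  2.2937527   1.56547674  0.75619585
 -0.31626022]
1 80 [ 0.63307269  0.76335548 -1.05902536  2.28442487  1.68526345  0.83092526
 -0.38726696]
-1 200 [-0.82342568  0.37845824  0.96438487  2.31546682 -0.86515206  0.25594281
 -1.03825187]
-1 120 [ 0.64362007  0.64493018 -1.05898228  2.2937527   1.56547674  0.75619585
  2.82533243]
-1 80 [ 0.63307269  0.76335548 -1.05902536  2.28442487  1.68526345  0.83092526
  2.7543257 ]
```

Run:
```python
from sp import *
q0=np.array(arm.current_joint_pos());lo=np.array([-3.06,-.37,-1.25,.18,-1.1,.23,-2.94]);hi=np.array([3.06,2.12,1.32,2.47,4.24,1.98,2.94])
e2=np.cross(-ax,ey)
for r in range(0,360,15):
    a=np.radians(r);yy=np.cos(a)*ey+np.sin(a)*e2;R=np.c_[np.cross(yy,-ax),yy,-ax]
    Q=[arm.solve_ik(O+s*ax,R) for s in (150,125,100,80)]
    if any(q is None for q in Q): continue
    Q=np.array(Q);j=np.abs(np.diff(Q,axis=0)).max();m=np.minimum(Q-lo,hi-Q).min()
    print(r,"jump %.2f margin %.2f dist %.2f"%(j,m,np.abs(Q[0]-q0).max()),Q[0].round(2),Q[-1].round(2))
```

```text
0 jump 0.73 margin 0.07 dist 1.92 [ 0.17  0.38 -0.33  2.31  1.37  0.3  -0.15] [ 0.63  0.76 -1.06  2.28  1.69  0.83 -0.39]
15 jump 0.73 margin 0.07 dist 2.18 [ 0.17  0.38 -0.33  2.31  1.37  0.3  -0.41] [ 0.63  0.76 -1.06  2.28  1.69  0.83 -0.65]
30 jump 0.73 margin 0.07 dist 2.44 [ 0.17  0.38 -0.33  2.31  1.37  0.3  -0.68] [ 0.63  0.76 -1.06  2.28  1.69  0.83 -0.91]
45 jump 0.73 margin 0.07 dist 2.70 [ 0.17  0.38 -0.33  2.31  1.37  0.3  -0.94] [ 0.63  0.76 -1.06  2.28  1.69  0.83 -1.17]
60 jump 0.73 margin 0.07 dist 2.97 [ 0.17  0.38 -0.33  2.31  1.37  0.3  -1.2 ] [ 0.63  0.76 -1.06  2.28  1.69  0.83 -1.43]
75 jump 0.73 margin 0.07 dist 3.23 [ 0.17  0.38 -0.33  2.31  1.37  0.3  -1.46] [ 0.63  0.76 -1.06  2.28  1.69  0.83 -1.7 ]
90 jump 0.73 margin 0.07 dist 3.49 [ 0.17  0.38 -0.33  2.31  1.37  0.3  -1.72] [ 0.63  0.76 -1.06  2.28  1.69  0.83 -1.96]
105 jump 0.73 margin 0.07 dist 3.75 [ 0.17  0.38 -0.33  2.31  1.37  0.3  -1.99] [ 0.63  0.76 -1.06  2.28  1.69  0.83 -2.22]
120 jump 0.73 margin 0.07 dist 4.01 [ 0.17  0.38 -0.33  2.31  1.37  0.3  -2.25] [ 0.63  0.76 -1.06  2.28  1.69  0.83
[... 919 characters left out ...]
 0.38 -0.33  2.31  1.37  0.3   1.42] [ 0.63  0.76 -1.06  2.28  1.69  0.83  1.18]
285 jump 0.73 margin 0.07 dist 1.41 [ 0.17  0.38 -0.33  2.31  1.37  0.3   1.16] [ 0.63  0.76 -1.06  2.28  1.69  0.83  0.92]
300 jump 0.73 margin 0.07 dist 1.41 [ 0.17  0.38 -0.33  2.31  1.37  0.3   0.89] [ 0.63  0.76 -1.06  2.28  1.69  0.83  0.66]
315 jump 0.73 margin 0.07 dist 1.41 [ 0.17  0.38 -0.33  2.31  1.37  0.3   0.63] [ 0.63  0.76 -1.06  2.28  1.69  0.83  0.4 ]
330 jump 0.73 margin 0.07 dist 1.41 [ 0.17  0.38 -0.33  2.31  1.37  0.3   0.37] [ 0.63  0.76 -1.06  2.28  1.69  0.83  0.14]
345 jump 0.73 margin 0.07 dist 1.66 [ 0.17  0.38 -0.33  2.31  1.37  0.3   0.11] [ 0.63  0.76 -1.06  2.28  1.69  0.83 -0.13]
```

Run:
```python
from sp import *
e2=np.cross(-ax,ey);a=np.radians(285);yy=np.cos(a)*ey+np.sin(a)*e2;R=np.c_[np.cross(yy,-ax),yy,-ax]
q=arm.solve_ik([505,-160,225],R);print(q)
arm.move_linear([511.6,-287.8,220],vel=200)
arm.movep([505,-160,225],R)
arm.movep(O+150*ax,R);arm.wait(.3)
print(np.round(arm.current_joint_pos(),2),arm.current_tcp_pos(),O+150*ax,arm.current_width(),arm.current_ft_force(),arm.current_time_s())
f=shot("scene","pre");s2=shot("wrist","prew")
u,v=proj(f,O+50*ax)[0].astype(int)
A=cv2.resize(f["color"][v-75:v+75,u-75:u+75,::-1],(600,600),interpolation=cv2.INTER_CUBIC);cv2.imwrite("pics/prec.png",A)
for nm,X in [("foot",O+70*ax),("tip",O+38*ax),("mouth",O+162*ax)]: print(nm,(proj(f,X)[0]-[u-75,v-75])*4)
```

```text
[ 0.6296744   0.34052334 -0.51482478  2.24751752  0.97517876  0.26979679
  1.83556054]
[ 0.11  0.38 -0.25  2.31  1.35  0.27  1.17] [516.14262892 -44.19723775 192.15671755] [516.07582407 -42.71582207 191.94616806] 59.5597986024847 [-0.41243607 -0.40854882 -1.09902478] 15.6333
foot [287.27340192 277.40035329]
tip [307.96248536 315.88013337]
mouth [222.44129296 156.81863191]
```

View pics/prec.png

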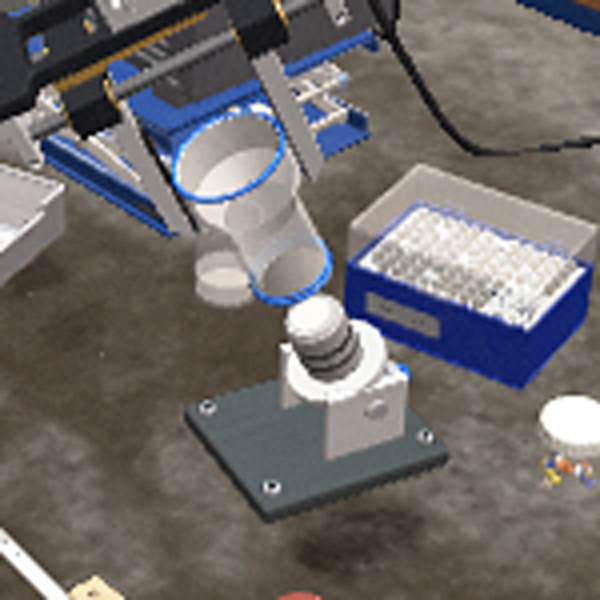

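The tube is lined up over the spigot: foot at crop (290,277), spigot tip at (312,316), mouth at (230,155). I'll insert it in monitored steps, correcting the static position offset.

Run:
```python
from sp import *
e2=np.cross(-ax,ey);a=np.radians(285);yy=np.cos(a)*ey+np.sin(a)*e2;R=np.c_[np.cross(yy,-ax),yy,-ax]
off=np.zeros(3)
for s in (120,112,104,96,88,82,79):
    tgt=O+s*ax;arm.move_linear(tgt+off,R,vel=60);arm.wait(.1)
    p=np.array(arm.current_tcp_pos());F=np.array(arm.current_ft_force());er=tgt-p
    print(s,"err lat",(er-ax*(er@ax)).round(2),"ax %.2f"%(er@ax),"F",F.round(1),"Fax %.1f"%(F@ax))
    if s>=120: off=er-ax*(er@ax)
    if F@ax>15 or np.linalg.norm(F)>30: break
print(arm.current_width(),arm.current_time_s())
```

```text
120 err lat [-0.19  0.   -0.08] ax -0.32 F [ 0.1  0.8 -0.2] Fax -0.1
112 err lat [0.17 0.03 0.07] ax -0.24 F [ 0.3 -0.1 -2.1] Fax -2.0
104 err lat [0.15 0.01 0.06] ax -0.22 F [-0.6 -0.8 -0.9] Fax -0.7
96 err lat [0.12 0.03 0.05] ax -0.24 F [ 0.4 -0.6 -1.7] Fax -1.8
88 err lat [0.13 0.01 0.06] ax -0.18 F [-0.   0.  -1.4] Fax -1.3
82 err lat [ 0.21 -0.    0.09] ax -0.14 F [ 0.6 -0.4 -1.5] Fax -1.7
79 err lat [-0.44  0.69 -0.3 ] ax -0.54 F [-3.8 -0.5  5. ] Fax 6.0
59.5353820590489 18.7167
```

```bash
python3 - <<'E'
from sp import *
e2=np.cross(-ax,ey);a=np.radians(285);yy=np.cos(a)*ey+np.sin(a)*e2;R=np.c_[np.cross(yy,-ax),yy,-ax]
arm.move_linear(O+77.5*ax,R,vel=40);F=np.array(arm.current_ft_force());print(F.round(1),F@ax, ((np.array(arm.current_tcp_pos())-O)@ax))
jaws.open_gripper();arm.wait(.1)
arm.move_linear(O+150*ax,R,vel=200)
f=shot("scene","home");print(arm.current_time_s())
u,v=proj(f,O+50*ax)[0].astype(int)
# blue rim points vs predicted rim
im=cv2.resize(f["color"][v-60:v+60,u-60:u+60,::-1],(480,480),interpolation=cv2.INTER_CUBIC)
t=np.linspace(0,2*np.pi,60);ex=np.cross(ey,ax);circ=lambda s,r:O+s*ax+r*(np.outer(np.cos(t),ex)+np.outer(np.sin(t),ey))
for s,r in((92,30),(0,21.5)):
    cv2.polylines(im,[((proj(f,circ(s,r))-[u-60,v-60])*4).astype(np.int32)],True,(0,0,255),1)
cv2.imwrite("pics/homec.png",im)
E
cat > sc.py <<'E'
from sp import *
# tray frame
ty=np.radians(15.3);TO=np.array([517.7,200,0.])
def rotz(a): return np.array([[np.cos(a),-np.sin(a),0],[np.sin(a),np.cos(a),0],[0,0,1]])
def roty(a): return np.array([[np.cos(a),0,np.sin(a)],[0,1,0],[-np.sin(a),0,np.cos(a)]])
s8=np.radians(8)
# tool in scoop frame: z down along bar, y across; sign sg
def tool_in_scoop(sg):
    z=np.array([np.sin(s8),0,-np.cos(s8)]);y=np.array([0,sg,0.]);return np.c_[np.cross(y,z),y,z]
G=np.array([-35,0,69.]);N=np.array([41,0,1.])
def pose(nose,yaw,pitch,sg=1,dg=np.zeros(3)):
    """TCP pose putting scoop nose at world 'nose', pitch>0 = nose down (deg)"""
    R=rotz(yaw)@roty(np.radians(pitch));return nose+R@(G+dg-N),R@tool_in_scoop(sg)
E
python3 - <<'E'
from sc import *
M=O+92*ax
lo=np.array([-3.06,-.37,-1.25,.18,-1.1,.23,-2.94]);hi=np.array([3.06,2.12,1.32,2.47,4.24,1.98,2.94])
mg=lambda q:None if q is None else (np.minimum(q-lo,hi-q).min().round(2),np.round(q,2))
u=rotz(ty)@[1,0,0]
for sg in(1,-1):
    print("sg",sg)
    for x,p,z in((-5.5,0,4),(69,0,4),(84,-22,29),(60,-22,110)): print(" scoop",x,p,mg(arm.solve_ik(*pose(TO+u*x+[0,0,z],ty,p,sg))))
    for yw in(20,0,-20,-40):
        for p in(-20,0,45): print(" pour",yw,p,mg(arm.solve_ik(*pose(M+(10 if p<1 else -4)*ax,np.radians(yw),p,sg))))
E
```

```text
[-9.2  1.3 14.9] 17.419449106118556 78.76355880765819
20.4917
sg 1
 scoop -5.5 0 (np.float64(0.03), array([-0.24,  0.63, -0.32,  2.25,  0.98,  0.26,  0.4 ]))
 scoop 69 0 (np.float64(0.14), array([-0.21,  0.68, -0.33,  2.06,  0.71,  0.37,  0.72]))
 scoop 84 -22 (np.float64(0.05), array([ 0.04,  0.87, -0.82,  2.42,  2.21,  0.85, -0.76]))
 scoop 60 -22 (np.float64(0.04), array([-0.04,  0.56, -0.67,  2.43,  2.1 ,  0.56, -0.75]))
 pour 20 -20 (np.float64(0.03), array([ 1.16,  0.56, -1.14,  2.43,  1.58,  0.26,  0.59]))
 pour 20 0 (np.float64(0.36), array([ 0.57,  0.37, -0.55,  2.11,  0.24,  0.6 ,  1.78]))
 pour 20 45 (np.float64(0.27), array([ 0.08,  0.83, -0.3 ,  1.28,  0.32,  1.71,  1.66]))
 pour 0 -20 None
 pour 0 0 (np.float64(0.33), array([ 0.35,  0.33, -0.39,  2.14,  0.24,  0.56,  1.37]))
 pour 0 45 (np.float64(0.25), array([ 0.16,  0.85, -0.27,  1.23,  0.15,  1.73,  1.45]))
 pour -20 -20 None
 pour -20 0 (np.float64(0.33), array([ 0.15,  0.33, -0.27,  2.14,  0.27,  0.58,  0.91]))
 pour -20 45 (np.float64(0.29), array([ 0.25,  0.84, -0.25,  1.25, -0.01,  1.69,  1.25]))
 pour -40 -20 
[... 848 characters left out ...]
.08,  1.14,  1.3 , -0.46,  1.73, -0.65]))
 pour 0 -20 None
 pour 0 0 (np.float64(0.3), array([-0.63,  0.46,  0.96,  2.17, -0.69,  0.67, -0.77]))
 pour 0 45 (np.float64(0.11), array([-0.41,  1.1 ,  1.14,  1.25, -0.58,  1.87, -0.88]))
 pour -20 -20 None
 pour -20 0 (np.float64(0.17), array([-0.82,  0.56,  1.15,  2.16, -0.77,  0.74, -1.1 ]))
 pour -20 45 (np.float64(0.04), array([-0.32,  1.1 ,  1.14,  1.27, -0.71,  1.94, -1.12]))
 pour -40 -20 (np.float64(0.11), array([-0.03,  0.42, -0.53,  2.36,  1.31,  0.68,  2.35]))
 pour -40 0 (np.float64(0.17), array([-0.88,  0.6 ,  1.15,  2.1 , -0.71,  0.76, -1.59]))
 pour -40 45 (np.float64(0.03), array([-0.26,  1.07,  1.14,  1.35, -0.84,  1.95, -1.36]))
```

View pics/homec.png

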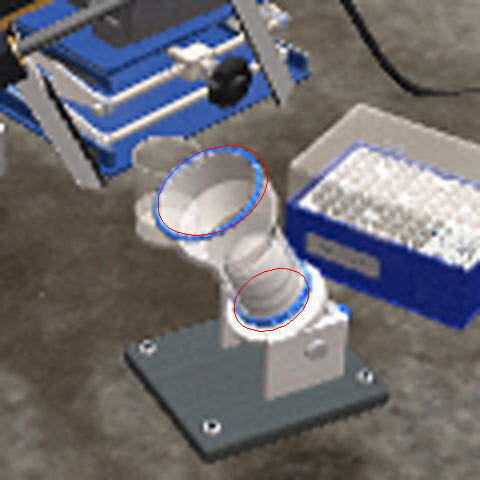

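The red predicted rims match the tube's blue rings, mouth near (210,192) and foot near (272,300), so the tube is home. My picture budget is used up, so from here I measure only by numbers. Next I grasp the scoop.

Run:
```python
from sc import *
gy=np.radians(16.3);nose=np.array([512.3,198.7,4.])
p,R=pose(nose,gy,0)
up=-R[:,2]
print(p,arm.solve_ik(p+80*up,R),arm.solve_ik(p+[0,0,70],R))
E=R
Rn=np.array(arm.current_tcp_rot())
arm.move_linear(O+165*ax+np.array([0,0,40]),vel=200)
arm.movep(p+[30,-60,110],R)
arm.movep(p+60*up,R)
f=shot("wrist","pregrasp")
arm.move_linear(p,R,vel=100)
print(arm.current_tcp_pos(),arm.current_ft_force())
jaws.grab(40);arm.wait(.2)
print(arm.current_width(),arm.current_tcp_pos(),np.array(arm.current_ft_force()).round(1),arm.current_grip_force(),np.round(arm.current_joint_pos(),2),arm.current_time_s())
```

```text
[439.35479781 177.36933012  72.        ] [-0.19797665  0.45274462 -0.36614537  2.21840302  0.50005986  0.40403268
  0.88355222] [-0.20470191  0.48187702 -0.3549045   2.20034294  0.52152068  0.39518824
  0.87013003]
[439.9044334  176.72800956  72.15592526] [-0.25044193  0.36933711  0.60207692]
13.958544962196486 [439.30812586 177.36462675  71.95577948] [ 0.1 -0.5 -1. ] 39.992512464523315 [-0.27  0.62 -0.28  2.25  0.92  0.24  0.47] 24.4583
```

Run:
```python
from sc import *
u=rotz(ty)@[1,0,0];v=rotz(ty)@[0,1,0]
def go(x,p=0,z=4.,yaw=ty,vel=50):
    P,R=pose(TO+u*x+[0,0,z],yaw,p);arm.move_linear(P,R,vel=vel)
    F=np.array(arm.current_ft_force());return F@u,F@v,F[2]
for x,yw in((10,15.8),(30,15.4),(50,15.3),(58,15.3),(62,15.3)):
    print(x,np.round(go(x,yaw=np.radians(yw)),1))
for x in (64,65.5,67,68.5,70):
    F=go(x,vel=25);print(x,np.round(F,1))
    if abs(F[0])>12: break
arm.wait(.2)
P=np.array(arm.current_tcp_pos());print(P,pose(TO+u*x+[0,0,4.],ty,0)[0],arm.current_time_s(),np.round(arm.current_joint_pos(),2))
shot("wrist","scooped");shot("top","scoopedt");shot("scene","scoopeds")
```

```text
10 [ 0.1 -0.6 -0.5]
30 [ 0.7 -0.2 -1.4]
50 [-0.6 -0.3 -1.2]
58 [ 0.6  0.  -1.9]
62 [ 0.4 -0.1 -2. ]
64 [ 0.   0.2 -1. ]
65.5 [ 0.1  0.9 -1.1]
67 [ 0.2 -0.4 -1.7]
68.5 [-1.1 -0.3 -1.1]
70 [-5.9 -0.   4.9]
[510.65651394 197.97676292  71.92426743] [511.91265549 198.4167617   72.        ] 28.025 [-0.15  0.7  -0.42  2.06  0.81  0.41  0.62]
```

```bash
cat > go.py <<'E'
from sc import *
u=rotz(ty)@[1,0,0];v=rotz(ty)@[0,1,0]
def go(x,p=0,z=4.,yaw=ty,vel=50,y=0):
    P,R=pose(TO+u*x+v*y+[0,0,z],yaw,p);arm.move_linear(P,R,vel=vel)
    F=np.array(arm.current_ft_force());return np.round([F@u,F@v,F[2]],1)
E
python3 - <<'E'
from go import *
go(69,vel=20)
for p in (3,6,9,12,15,18,20):
    dz=67*np.sin(np.radians(p))+.5
    x=68.5+dz/1.732
    try: print(p,go(x,-p,4+dz,vel=30))
    except arm.Unreachable: print("unreach",p);break
arm.wait(.3);print(np.round(arm.current_joint_pos(),2),arm.current_time_s())
f=shot("wrist","pit");c=shot("scene","pits")
E
```

```text
3 [ 1.1 -0.5 -0.4]
6 [ 0.   1.1 -1.3]
9 [ 0.2  1.3 -1.3]
12 [-0.3  0.1 -0.7]
15 [-2.6 -0.   4.2]
18 [-2.3  0.5  8.5]
20 [-2.5 -0.4  8.7]
[-0.07  0.78 -0.63  2.39  2.25  0.67 -0.82] 31.1667
```

```bash
cat > balls.py <<'E'
from go import *
def find(f,nose,yaw,p,tag):
    """white blobs inside the scoop's bowl region; also blobs over tray"""
    R=rotz(yaw)@roty(np.radians(p));w=lambda X:nose+(np.atleast_2d(X)-N)@R.T
    im=f["color"];mn=im.min(2)
    reg=np.zeros(mn.shape,np.uint8)
    box=w([[x,y,z] for x in(-24,41) for y in(-18,18) for z in(2,14)])
    cv2.fillConvexPoly(reg,cv2.convexHull(proj(f,box).astype(np.int32)),1)
    m=((mn>150)&(reg>0)).astype(np.uint8)
    n,l,st,ce=cv2.connectedComponentsWithStats(m)
    r=im[:,:,0].astype(int);b=im[:,:,2].astype(int)
    print(tag,"blue px",int(((b-r>60)&(reg>0)).sum()),"region",int(reg.sum()))
    for i in range(1,n):
        if st[i,4]>8:
            c,d=ray(f,ce[i]);nn=R[:,2];q=w([0,0,8])[0];X=c+d[0]*((q-c)@nn/(d[0]@nn))
            print("  blob",ce[i].round(1),st[i].tolist(),"scoop xy",(R.T@(X-nose)+N).round(1))
E
python3 - <<'E'
from balls import *
p=20;dz=67*np.sin(np.radians(p))+.5;x=68.5+dz/1.732-1
print(go(x,-p,60,vel=60));print(go(x-10,-p,110,vel=80))
arm.wait(.2);print(arm.current_tcp_pos(),pose(TO+u*(x-10)+[0,0,110],ty,-p)[0],arm.current_time_s(),arm.current_ft_force())
nose=TO+u*(x-10)+[0,0,110]
for n in("scene","top","wrist"): find(shot(n,"lift_"+n),nose,ty,-p,n)
E
```

```text
[-0.1  0.1 -1.6]
[ 0.5  0.4 -1.5]
[494.60642007 193.66706594 147.22283266] [494.88363159 193.75814793 147.90556732] 32.9417 [ 0.30646088 -0.16208978 -1.82849086]
scene blue px 268 region 458
  blob [226.5 131.4] [224, 130, 6, 5, 18] scoop xy [ 40.8 -11.4   8. ]
  blob [211.6 144.1] [207, 141, 12, 7, 43] scoop xy [-6.9  1.7  8. ]
top blue px 385 region 582
  blob [162.3 205. ] [157, 196, 11, 17, 106] scoop xy [-11.7   0.1   8. ]
wrist blue px 570 region 5373
  blob [293.7 251.3] [287, 249, 15, 6, 64] scoop xy [-18.5  13.6   8. ]
  blob [272.9 313.8] [258, 299, 31, 31, 899] scoop xy [30.3  0.5  8. ]
```

Run:
```python
from balls import *
F=[]
for i in range(30): arm.wait(.02);F.append(arm.current_ft_force()[2])
print("Fz",np.mean(F),np.std(F)/30**.5)
Rr=rotz(ty)
def warm(f):
    c=f["color"].astype(int);return ((c[:,:,0]>205)&(c[:,:,0]>=c[:,:,2]-2)).astype(np.uint8)
def tray(f,tag):
    box=TO+np.array([[x,y,z] for x,y,z in((-84,-22,3),(-84,22,3),(84,-22,22),(84,22,22))])@Rr.T
    reg=np.zeros(f["color"].shape[:2],np.uint8);cv2.fillConvexPoly(reg,cv2.convexHull(proj(f,box).astype(np.int32)),1)
    n,l,st,ce=cv2.connectedComponentsWithStats(warm(f)*reg);print(tag,[(ce[i].round(1).tolist(),int(st[i,4]),(Rr.T@(plane(f,ce[i],9)[0]-TO)).round(0).tolist()) for i in range(1,n) if st[i,4]>3])
L=lambda n:pickle.load(open(n+".pkl","rb"))
d=pickle.load(open("f0.pkl","rb"))
tray(L("tray1"),"tray1");tray(d["top"],"top0");tray(d["scene"],"scene0");tray(L("lift_top"),"lift_top");tray(L("lift_scene"),"lift_scene");tray(L("lift_wrist"),"lift_wrist")
# bowl blobs
n,l,st,ce=cv2.connectedComponentsWithStats(warm(L("lift_top")));print([(ce[i].round(1).tolist(),st[i].tolist()) for i in range(1,n) if st[i,4]>8 and 140<ce[i][0]<190 and 170<ce[i][1]<260])
f=L("lift_top");g=f["color"][192:222,148:174].astype(int)
for r in g.min(2): print(" ".join("%3d"%x for x in r))
```

```text
Fz -1.21656820370136 0.0598995924454963
tray1 [([324.4, 77.9], 130, [51.0, 13.0, 9.0]), ([285.3, 93.8], 123, [12.0, 9.0, 9.0]), ([306.6, 99.2], 124, [30.0, -1.0, 9.0]), ([325.1, 102.0], 127, [47.0, -9.0, 9.0]), ([293.6, 114.8], 121, [14.0, -12.0, 9.0])]
top0 [([174.8, 198.2], 6, [47.0, -9.0, 9.0]), ([165.8, 198.8], 6, [51.0, 12.0, 9.0]), ([173.5, 205.5], 4, [30.0, -2.0, 9.0]), ([179.5, 210.5], 4, [14.0, -13.0, 9.0]), ([171.2, 213.8], 6, [12.0, 8.0, 9.0])]
scene0 [([230.0, 167.0], 5, [77.0, -10.0, 9.0]), ([217.4, 167.9], 11, [57.0, 16.0, 9.0]), ([219.5, 173.5], 42, [39.0, -4.0, 9.0]), ([209.3, 175.7], 15, [18.0, 12.0, 9.0]), ([210.6, 182.9], 9, [-5.0, -8.0, 9.0]), ([204.0, 189.0], 5, [-34.0, -10.0, 9.0]), ([198.0, 194.0], 5, [-58.0, -10.0, 9.0]), ([189.0, 194.4], 5, [-70.0, 8.0, 9.0])]
lift_top [([165.8, 198.0], 4, [53.0, 12.0, 9.0]), ([163.8, 202.8], 6, [43.0, 19.0, 9.0]), ([164.0, 208.3], 7, [30.0, 22.0, 9.0])]
lift_scene [([229.5, 167.5], 4, [75.0, -10.0, 9.0]), ([222.5, 173.2], 6, [44.0, -9.0, 9.0]), ([217.0, 178.0], 5, [20.0, -10.0, 9.0]), ([210.5, 183.1], 8, [-6.0, -9.0, 9.0]), 
[... 2681 characters left out ...]
  85  77  61  60  71  82  95 108 129 139 145 142 137 138 154 168 170 170 172
 74  70  71  75  84  99 113 114 101  76  71  80  95 103 119 135 142 142 141 132 131 145 164 170 170 171
 70  68  77  91 108 122 131 123  96  71  72  83  92 100 119 137 143 143 139 129 126 137 155 167 168 166
 67  75  93 117 130 134 132 109  79  60  65  74  77  85 113 135 144 142 135 123 122 131 144 157 159 149
 70  81 109 128 132 127 114  89  64  54  58  59  62  73 100 130 139 137 125 119 117 116 124 131 134 126
 75  94 113 116 104  94  79  65  54  56  55  57  56  65  86 113 131 129 114 110 111 115 118 127 131 129
 84  97  99  85  71  63  56  56  57  54  59  65  65  66  78 101 113 116 115 117 123 125 128 136 137 129
```

The pixel dump shows five distinct ball peaks in the bowl at (18,6), (16,11), (11,13), (16,16) and (10,18), so all five are aboard. Next I carry them to the mouth.

Run:
```python
from balls import *
x=68.5+(67*np.sin(np.radians(20))+.5)/1.732-11
for i,p in enumerate((17,14,11,8,5)): go(x-2*i,-p,112+8*i,vel=35)
go(x-8,-5,185,vel=100)
print(np.round(arm.current_joint_pos(),2))
M=O+92*ax;yw=np.radians(-10);pu=rotz(yw)@[1,0,0]
n0=M-6*pu
P,R=pose(n0+[0,0,45],yw,-5);arm.move_linear(P,R,vel=130)
P,R=pose(n0+20*ax,yw,-3);arm.move_linear(P,R,vel=60);arm.wait(.3)
print(np.round(arm.current_joint_pos(),2),np.array(arm.current_tcp_pos())-P,arm.current_time_s())
for n in("scene","top"): find(shot(n,"mouth_"+n),n0+20*ax,yw,-3,n)
f=pickle.load(open("mouth_top.pkl","rb"));a,b=proj(f,n0+20*ax-30*pu)[0].astype(int);print(a,b)
for r in f["color"].min(2)[b-20:b+22,a-14:a+14]: print(" ".join("%3d"%t for t in r))
```

```text
[ 0.13  0.43 -0.8   2.    0.61  0.7   0.8 ]
[ 0.52  0.32 -0.69  2.21  0.51  0.55  0.85] [ 0.14190691 -0.07414505  0.2416725 ] 39.4583
scene blue px 423 region 569
  blob [261.9 172.7] [257, 170, 11, 7, 39] scoop xy [-7.1  8.3  8. ]
top blue px 365 region 618
  blob [276.5 205.4] [268, 203, 17, 6, 57] scoop xy [40.2 -2.4  8. ]
  blob [272.7 227.9] [264, 223, 17, 11, 79] scoop xy [-6.3 -2.6  8. ]
272 219
 73  70  79  86  87  85  92 115 134 149 167 173 172 172 169 160 153 152 152 149 147 152 159 162 164 163 158 156
 73  72  81  88  88  88 105 131 141 153 168 173 174 175 175 169 158 155 153 151 146 144 139 143 147 148 145 141
 74  76  83  89  89  86 105 134 143 153 169 176 178 177 177 174 169 158 153 151 149 147 143 143 144 143 140 135
 76  81  84  87  87  89 106 137 144 150 163 173 176 178 179 177 175 167 162 154 151 148 147 144 141 138 134 136
 78  83  86  88  87  86  99 128 143 148 159 174 178 180 182 180 179 177 172 164 161 155 149 147 145 144 142 147
 79  82  87  90  88  86  95 121 143 150 158 170 177 180 181 181 182 179 179 177 172 165 158 157 158 159 159 155
 80  84  87  91  91  8
[... 3309 characters left out ...]
  78  74  75  73  71  75  76
 63  63  63  66  60  59  59  63  61  66  72  81  88  86  86  83  81  81  81  80  84  80  80  82  80  81  82  81
 82  86  86  81  76  70  66  64  60  60  61  64  63  66  74  77  80  82  79  80  81  85  83  83  85  87  86  87
104 110 115 114 106  99  90  83  76  65  59  64  59  62  64  71  75  80  81  82  87  93  98  95  95  94  95  98
109 124 129 127 124 117 115 114 107  91  78  69  63  58  60  61  64  70  77  84  99 122 136 134 126 121 120 120
104 111 122 127 130 130 132 129 122 116 107  95  85  72  64  59  56  62  69  87 123 161 181 180 174 168 163 157
 99  99 104 109 114 120 129 130 133 131 125 117 112  98  81  69  61  57  58  85 138 187 206 209 206 203 202 196
```

Run:
```python
from balls import *
M=O+92*ax;yw=np.radians(-10);pu=rotz(yw)@[1,0,0];n0=M-6*pu
f=pickle.load(open("mouth_top.pkl","rb"));R0=rotz(yw)@roty(np.radians(-3))
c=f["color"].astype(int);m=(c[:,:,2]-c[:,:,0]>60);s=proj(f,n0+20*ax)[0];print("pred nose px",s)
k=int(s[0]);print("blue rows at nose col",np.where(m[180:250,k])[0]+180)
for p,h in ((2,15),(6,11),(10,8),(15,5),(20,2),(25,0),(30,-2),(36,-4),(42,-4),(48,-4)):
    P,R=pose(n0+h*ax,yw,p);arm.move_linear(P,R,vel=70)
    F=np.array(arm.current_ft_force())
    if np.linalg.norm(F)>8: print(p,F.round(1))
arm.wait(.8)
print(arm.current_time_s(),np.round(arm.current_joint_pos(),2))
for n in("scene","top"): find(shot(n,"pour_"+n),n0-4*ax,yw,48,n)
F=[]
for i in range(15): arm.wait(.02);F.append(arm.current_ft_force()[2])
print("Fz",np.mean(F))
```

```text
pred nose px [275.43663986 205.09240548]
blue rows at nose col [189 208 209 210 211 212 213 214 215 216 217 218 219 220 221 222 223 224
 225]
43.1583 [ 0.37  0.95 -0.65  1.18  0.26  1.82  1.14]
scene blue px 213 region 261
  blob [292.8 176.1] [289, 173, 7, 8, 35] scoop xy [-122.  -150.2    8. ]
top blue px 251 region 469
  blob [269.  198.4] [267, 195, 4, 8, 20] scoop xy [38.6 17.8  8. ]
  blob [283.  200.5] [281, 197, 6, 8, 39] scoop xy [ 39.7 -12.    8. ]
Fz -0.670526343567317
```

Run:
```python
from balls import *
M=O+92*ax;yw=np.radians(-10);pu=rotz(yw)@[1,0,0];n0=M-6*pu
arm.move_linear(*pose(n0+25*ax+[0,0,10],yw,40),vel=100)
arm.move_linear(*pose(n0+25*ax+[0,0,40],yw,5),vel=120)
arm.move_linear(*pose(TO+u*10+[0,0,185],ty,0),vel=200);arm.wait(.3)
print(arm.current_time_s())
d=pickle.load(open("f0.pkl","rb"))
for n in("scene","top"):
    f=shot(n,"after_"+n);find(f,TO+u*10+[0,0,185],ty,0,n)
    c=f["color"].astype(int)
    # tube interior: warm bright blobs
    ex=np.cross(ey,ax);t=np.linspace(0,2*np.pi,40)
    reg=np.zeros(c.shape[:2],np.uint8);pts=np.vstack([O+s*ax+r*(np.outer(np.cos(t),ex)+np.outer(np.sin(t),ey)) for s,r in((38,18),(92,26))])
    cv2.fillConvexPoly(reg,cv2.convexHull(proj(f,pts).astype(np.int32)),1)
    ys,xs=np.where(reg);b=c.min(2);print(xs.min(),ys.min())
    for r in range(ys.min(),ys.max()+1): print(" ".join("%3d"%b[r,k] if reg[r,k] else "  ." for k in range(xs.min(),xs.max()+1)))
    # changed bright pixels on the bench (spills)
    ch=((b>170)&(d[n]["color"].min(2)<130)).astype(np.uint8)
    k,l,st,ce=cv2.connectedComponentsWithStats(ch);print("new bright",[(ce[i].round(0).tolist(),int(st[i,4])) for i in range(1,k) if st[i,4]>=6])
```

```text
46.4583
scene blue px 304 region 429
278 164
  .   .   .   .   .   .   .   .   .   .   .   .   .  74  75  73  77  36   .   .   .   .   .   .   .   .   .   .   .   .
  .   .   .   .   .   .   .   .   .   .   . 195 138 114 117 114 116 136 140  72  47   .   .   .   .   .   .   .   .   .
  .   .   .   .   .   .   .   .   . 143 127 135 121 112 108 107 106 112 111 134  92  47   .   .   .   .   .   .   .   .
  .   .   .   .   .   .   . 150 145 157 125 118 115 110 109 107 106 108 102 109  98  80  51   .   .   .   .   .   .   .
  .   .   .   .   . 173 140 132 158 133 126 123 115 111 109 105 105 109 109 104  99  94 143 125   .   .   .   .   .   .
  .   .   .   . 163 149 158 144 142 134 128 123 121 117 111 106 107 105 109 104 105  97  69  65 126   .   .   .   .   .
  .   .   . 179 170 142 146 139 133 136 124 122 119 113 113 113 110 110 112 107 103  98 112  50 109   .   .   .   .   .
  .   . 161 160 158 153 149 145 141 138 129 123 122 118 105 109 100 101 108 101 103  97 107  57 107   .   .   .   .   .
  . 208 161 164 159 153 149 143 139 137 131 122 122 112 116 131 143 146 142 135 130 113 111  52
[... 5450 characters left out ...]

  .   . 158 154 159 166 178 183 186 185 185 184 184 183 180 178 175 172 169 164 161 155 152 142   .
  .   .   . 157 157 160 170 178 182 185 184 185 183 181 179 176 174 172 168 164 159 153 147   .   .
  .   .   .   . 160 159 161 166 172 179 181 181 182 179 178 175 173 170 167 163 155 146   .   .   .
  .   .   .   .   . 161 157 160 162 168 174 176 174 175 175 173 169 164 161 154   .   .   .   .   .
  .   .   .   .   .   .   . 158 159 158 160 160 165 165 166 162 157 153 143   .   .   .   .   .   .
  .   .   .   .   .   .   .   .   . 155 156 153 154 153 151 150 146   .   .   .   .   .   .   .   .
new bright [([275.0, 203.0], 123), ([185.0, 230.0], 76), ([136.0, 253.0], 209), ([28.0, 271.0], 7)]
```

The top view shows five ball peaks inside the tube, and the bowl shows only blue with no bright spot on the bench. Now the scoop goes back.

Run:
```python
from go import *
print(go(10,0,60,vel=150),go(10,0,30,vel=80))
for z in (20,12,8,6,5,4,3.3):
    F=go(10,0,z,vel=30);print(z,F)
    if F[2]>4 or np.abs(F[:2]).max()>6: break
arm.wait(.2);print(arm.current_tcp_pos(),pose(TO+u*10+[0,0,4],ty,0)[0],arm.current_time_s())
```

```text
[ 0.1  0.3 -0.9] [ 0.3 -0.1  0.2]
20 [-0.1 -0.1 -1. ]
12 [ 0.3  0.5 -0.4]
8 [ 0.4  0.2 -1.3]
6 [-1.  -0.5  2.5]
5 [-4.6  0.2 11.1]
[453.74346885 182.61289157  73.63258721] [454.03921038 182.5843787   72.        ] 49.95
```

Run:
```python
from go import *
go(10,0,5.8,vel=20)
jaws.open_gripper();arm.wait(.2)
p=np.array(arm.current_tcp_pos());Rr=np.array(arm.current_tcp_rot())
arm.move_linear(p-70*Rr[:,2],vel=100)
# look from the side: same view as before
arm.movep((515,117,230),down(np.pi/2));arm.wait(.5)
f=shot("wrist","fin");shot("top","fin_top");print(arm.current_time_s(),arm.current_ft_force())
c=f["color"].astype(int);m=(c[:,:,2]-c[:,:,0]>60).astype(np.uint8);m[:40]=0;m[185:]=0;m[:,:170]=0;m[:,350:]=0
cs=max(cv2.findContours(m,0,cv2.CHAIN_APPROX_NONE)[0],key=cv2.contourArea)
r=cv2.minAreaRect(plane(f,cs[:,0],5)[:,:2].astype(np.float32));print("blue",r)
W=plane(f,cs[:,0],5)-TO;print("tray x range",(W@u).min(),(W@u).max(),"y",(W@v).min(),(W@v).max())
f0=pickle.load(open("tray1.pkl","rb"));c=f0["color"].astype(int);m=(c[:,:,2]-c[:,:,0]>60).astype(np.uint8);m[:60]=0;m[170:]=0;m[:,:180]=0;m[:,300:]=0
cs=max(cv2.findContours(m,0,cv2.CHAIN_APPROX_NONE)[0],key=cv2.contourArea);W=plane(f0,cs[:,0],5)-TO;print("initial x",(W@u).min(),(W@u).max(),"y",(W@v).min(),(W@v).max())
# handle cap: bright low-sat blob
c=f["color"].astype(int);cap=proj(f,[TO+u*(10-41-38.9)+[0,0,100]])[0];print("cap pred px",cap)
m=((c.min(2)>120)&(c.max(2)-c.min(2)<30)).astype(np.uint8);x,y=cap.astype(int)
print(c.min(2)[y-9:y+10,x-11:x+12])
```

```text
54.1083 [ 0.08851508 -0.58051248 -0.20122817]
blue ((489.9985046386719, 193.66253662109375), (70.23393249511719, 43.716468811035156), 15.596662521362305)
tray x range -63.45647069739567 6.758589327774843 y -20.738592366855677 23.051667631921482
initial x -76.36702483811636 -4.7808746128897495 y -23.88536185507303 20.746293395903812
cap pred px [187.3879124  130.29758281]
[[ 82  85  86  88 126 165 153 144 138 141 149 148 146 141 132 111  93  88
   88  89  90  89  90]
 [ 85  93 104 112 125 137 145 150 155 161 167 166 163 159 152 132 107  91
   89  89  88  90  89]
 [116 130 139 146 151 157 163 166 171 173 178 178 176 171 166 151 127 103
   91  89  89  89  89]
 [149 156 161 166 169 172 176 178 183 186 189 191 187 182 175 165 140 114
   91  88  89  89  88]
 [166 170 173 177 180 184 187 191 195 197 200 201 195 190 182 172 148 121
   95  89  89  89  89]
 [177 182 184 188 191 195 198 201 202 203 205 207 202 196 189 178 158 132
  104  91  89  89  89]
 [189 193 197 199 201 202 204 206 207 208 209 210 208 201 195 183 166 140
  111  91  89  90  89]
 [196 202 203 204 206 206 208 209 209 211 213 2
[... 417 characters left out ...]
152 125  93  89  91]
 [178 193 203 205 209 210 214 217 219 220 223 224 225 225 222 211 194 178
  156 126  94  90  91]
 [172 191 202 206 208 211 214 217 219 218 219 219 220 219 218 205 191 179
  160 124  94  90  92]
 [166 186 199 205 207 209 209 210 210 208 207 206 204 205 205 198 185 172
  146 112  98 109 129]
 [140 179 192 200 200 201 198 198 196 195 195 193 191 192 191 185 168 145
  118 132 158 201 212]
 [104 167 184 189 190 188 187 187 186 185 184 180 174 167 158 148 131 113
  116 201 223 232 232]
 [ 84 138 169 178 180 180 178 178 173 163 154 154 158 162 141 112 104  99
  112 196 232 232 230]
 [ 79  99 137 162 164 164 156 150 140 123 131 205 212 211 178 113  99  99
  108 172 230 231 230]]
```

Run:
```python
from workcell import arm, jaws, ticket, grab_frame
print(ticket.close_job())
```

```text
the job is handed in; nothing more can be done
None
```

I handed in the job at about 54 s: the tube is home on the spigot, all five balls are in it by the camera readings with no spill detected, and the scoop is released and lying flat in the tray; no verdict came back from the judge.

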